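# Roll a bottle into the labelling cradle

## Task

Roll the unlabelled amber bottle along the bench by its side, up the ramp of the labelling cradle and into the V, so that it beds down fully on both faces, and push it lengthwise so that its base ends up against the metal end stop. Push it with the fingers only: do not pick it up, carry it or stand it on end, and leave the jars and the standing bottle where they are.

Things in the scene. Friction and masses are not known exactly. Their poses are not given: they have to be found in the camera images.
- bottle: Unlabelled sealed amber glass bottle lying on its side, about 0.5 kg, slick, rolls freely. Origin on its long axis at the middle of the round body (60 mm diameter, 130 mm long), so 30 mm above the bench. Its y axis is the long axis: flat base at y = +65 mm, cap end at y = -140 mm; x and z turn as it rolls. Starts in front of the ramp, roughly parallel to the V, base 15 to 60 mm short of the stop's plane.
- bottle_cap (a point): Centre of the flat end of the bottle's brass cap (30 mm diameter, 20 mm long, on a 27 mm neck), on its long axis; 205 mm from the base.
- bottle_base (a point): Centre of the bottle's flat base, on its long axis; this end goes against the end stop.
- cradle: Labelling cradle fixed to the bench: wooden ramp, then white V trough. Origin at bench level under the V's bottom line; x level, square to the V, the way the bottle rolls in; y along the V to the stop. Ramp and trough from y = -105 (open end) to +75 mm. Ramp 0 to 16 mm high from x = -96 to -32, crest to -24, V bottom x = 0 at 2 mm, rear face up to 38 mm at x = 36. Label roll behind: x 87 to 143, 70 mm high.
- v_seat (a point): Point on the V's centre line where the axis of a fully bedded bottle lies: x = -5, y = 0 mm of the cradle, 39.5 mm above the bench. Front face of the V slopes 30 degrees, rear face 45 degrees; a bottle on the crest has its axis at 46 mm.
- stop_face (a point): Point on the inner face of the metal end stop (upright plate 75 mm high, 6 mm thick, x = -30 to +54 mm, facing the cradle's -y), at y = +75 mm of the cradle and 39.5 mm above the bench.
- honey_jar: Bystander: golden six-sided honey jar with brass lid, 68 mm across corners, 85 mm high; origin at the centre of its underside.
- jam_jar: Bystander: dark red six-sided jam jar with brass lid, 64 mm across corners, 80 mm high; origin at the centre of its underside.
- finished_bottle: Bystander: dark red bottle standing upright with a white label, 60 mm diameter, 205 mm high; origin at the centre of its underside.
Things that resemble listed ones, but are neither listed nor needed, are in the scene too. Several things look just like the bottle: the one meant starts farthest to the robot's right.

How it is judged:
By the outcome, as a careful person would: the job done as asked, in the order asked, and still so for the second after the job is handed in, with the robot touching nothing.
It also fails if it takes over 51 s, if anything falls off the work surface, if the arm or the gripper's body presses on something with over 40 N, if the wrist force passes 120 N, or if a joint passes its speed limit or range.

## Robot

A 7-joint arm with a two-finger parallel gripper is mounted at the origin on the work surface. World frame = base frame: x ahead of the robot, y to its left, z up, the work surface at z = 0. Lengths are in m, angles in rad, forces in N, time in s.
With the tool pointing down it reaches from about 0.4 to 0.85 m from the base axis. Payload 10.4 kg.
Tool frame: the origin (TCP) lies midway between the tips of the shut fingers; the grasp point (between the pads) lies 19 mm behind it (r.tcp_to_grasp is the z of the grasp point in the tool frame, in m); z points along the fingers, x is the direction in which the jaws open and shut, and the axes are right-handed (so a half turn about z gives the same grasp; the last joint's range is limited). The gripper opens to 87 mm and grips with 3 to 60 N. Pads are 19 mm wide; open, the fingers measure 117 mm over their backs; the gripper's body (75 mm by 190 mm) begins 51 mm behind the grasp point.
Start: joints at [-1.367, 0.332, -0.065, 1.46, 0.022, 1.35, -0.088], TCP at [0.141, 0.609, 0.223] pointing down, gripper open.
Joint ranges: [-2.6, 2.6], [-0.5, 2.12], [-1.47, 1.34], [0.16, 2.42], [-1.27, 4.41], [0.06, 2.06], [-2.6, 2.6]. Speed limits (rad/s): [2.22, 2.22, 2.79, 2.79, 3.14, 3.14, 3.14].

## Interface

Orientations are given as a unit quaternion [x, y, z, w].
In Python, from bench import r, camera, close_job gives the robot as it stands. The module is installed in compiled form; this text tells all that it offers.
- The arm moves only by the shell command python3 -m crank 'ROWS' [FORCE]. ROWS is JSON, a list of rows, each an object of numbers: "x", "y", "z": the shift along the tool's x, y, z scaled (see below); "ax", "ay", "az": the turn, a rotation vector about the tool's x, y, z scaled (see below); "claw": the closure, from -1 (fully open) to 1 (shut), so that 0 is half open. A call has exactly 5 rows; each row is the pose to reach, as a shift and turn from the pose commanded when the call began, along the tool's axes at that moment; what a row does not reach only later rows make up. The controller multiplies each number of a shift by 1 m and each number of a turn by 2 rad. A row lasts 1/12 s, in which the tool goes at most 41.7 mm and 7.16 degrees, less where a joint would pass 70% of its speed; a pose out of reach is approached as far as the arm can. A call with a number of a shift or a turn outside -1 to 1 is refused whole. A call with a gripper value outside its range is refused whole. The fingers move at their own pace and stop on an object; FORCE is the grip in N (left out, the last holds). Time passes only in rows, so rows that repeat a pose let the fingers close, or fill a call up. It gives the time, the measured TCP pose, the force and the opening at its end, in the units of the state.
- r.read_state(): the state, without advancing time (a new reading comes with each control period).
- camera(name): name is "side" or "top" or "wrist"; returns a dict with "color" (420x560x3 uint8, blue, green, red), "fx", "fy", "cx", "cy" (pixels), "D" ([k1, k2, p1, p2, k3] as OpenCV has them; the pictures are not rectified), "eye" and "orientation" of the camera in the world. Camera axes: x right, y down, z forward; pixel columns grow to the right and rows downward; lengths in m; the calibration is good to about 2 mm. A picture is of the moment at which its call begins. There is no depth.
- close_job(): hands the job in, once; it reports no verdict.
The state is a dict: "time": time; "joint_positions": joint angles; "joint_vel": joint speeds; "joint_torque": joint torques, N m; "ee_pos": TCP position; "eef_rot": TCP orientation; "ft_force": force on the tool from outside, world axes, zero at the start; "torque": the same for the moment, N m; "width": finger opening in m.
Only numpy, scipy, OpenCV 4.12 (cv2) and the standard library are available. Lean on these libraries where they do the work, as an engineer would, in place of code of your own. Each camera call takes 0.05 s, during which the arm holds its last target. There are 200 camera calls.

## Working session

There is one attempt and no reset: what is moved stays moved. The work goes in short steps, Python scripts to look and compute and a shell command to move; the robot and the scene stay as the last step left them, time stands still between calls to the robot, and variables do not carry over. Pictures are saved under pics/ and viewed, about 8 in all and at most 12, crops included, and the job is handed in when it is done.

```bash
mkdir -p pics
python3 - <<'E'
from bench import r,camera
import cv2,numpy as np
for n in("top","side"):
    c=camera(n); cv2.imwrite(f"pics/{n}0.png",c["color"])
    print(n,{k:(np.round(v,4).tolist() if k!="color" else 0) for k,v in c.items()})
print(r.read_state())
E
```

```text
top {'color': 0, 'fx': 533.5215, 'fy': 533.5215, 'cx': 275.8898, 'cy': 209.3439, 'D': [-0.1778, 0.0, 0.0, 0.0, 0.0], 'eye': [0.351, 0.0859, 1.4529], 'orientation': [0.7135, -0.6982, 0.0389, -0.0442]}
side {'color': 0, 'fx': 454.6304, 'fy': 454.6304, 'cx': 284.2463, 'cy': 206.7267, 'D': [0.0047, 0.0, 0.0, 0.0, 0.0], 'eye': [0.398, -0.5821, 0.9445], 'orientation': [0.9399, -0.096, 0.0256, -0.3268]}
{'time': 0.1, 'joint_positions': array([-1.36661425,  0.33283794, -0.064688  ,  1.46088763,  0.02160033,
        1.34990821, -0.08850162]), 'joint_vel': array([ 0.00035518, -0.00247944, -0.00022323, -0.00135963, -0.00108862,
        0.00133545, -0.00062281]), 'joint_torque': array([ 1.99746079e-03, -6.24539638e+01,  2.51052529e-02, -3.90722644e+01,
       -6.13184203e-02,  3.64447176e-02,  2.77073775e-05]), 'ee_pos': array([0.14045666, 0.60863829, 0.22180074]), 'eef_rot': array([ 7.82571347e-01,  6.22560547e-01, -5.05401343e-04,  4.44223706e-04]), 'ft_force': array([ 0.52392739, -0.49656805,  0.20403625]), 'torque': array([-0.02275957, -0.02704401,  0.05412324]), 'width': 0.08706950690072165}
```

View pics/top0.png

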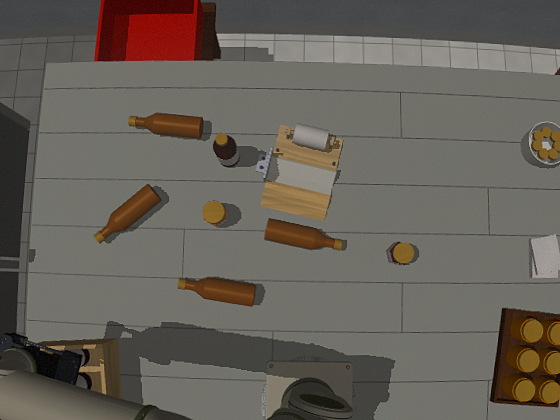

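View pics/side0.png

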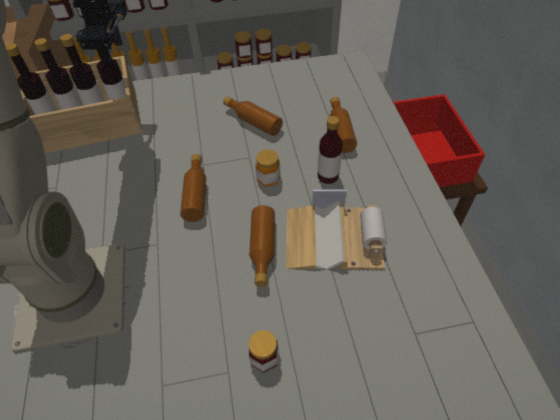

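The top view has world +x up and +y to the left. The target bottle runs from its base at about (265,230) to its cap at (342,244), in front of the ramp. The stop is at about (264,163), the honey jar at (213,212) and the jam jar at (403,253). I'll enlarge this area.

```bash
python3 - <<'E'
import cv2
a=cv2.imread("pics/top0.png")[115:265,190:390]; cv2.imwrite("pics/top0c.png",cv2.resize(a,None,fx=4,fy=4,interpolation=cv2.INTER_CUBIC))
E
cat > h.py <<'E'
import cv2,numpy as np
from scipy.spatial.transform import Rotation as R
def ray(c,uv):
    K=np.array([[c["fx"],0,c["cx"]],[0,c["fy"],c["cy"]],[0,0,1]])
    p=cv2.undistortPoints(np.array([[uv]],float),K,np.array(c["D"],float))[0,0]
    return np.array(c["eye"]),R.from_quat(c["orientation"]).apply([p[0],p[1],1])
def at(c,uv,z):
    e,d=ray(c,uv); return e+d*(z-e[2])/d[2]
def proj(c,P):
    K=np.array([[c["fx"],0,c["cx"]],[0,c["fy"],c["cy"]],[0,0,1]])
    q=R.from_quat(c["orientation"]).inv().apply(np.atleast_2d(P)-c["eye"])
    return cv2.projectPoints(q,np.zeros(3),np.zeros(3),K,np.array(c["D"],float))[0][:,0]
E
```

```text
(no output)
```

View pics/top0c.png

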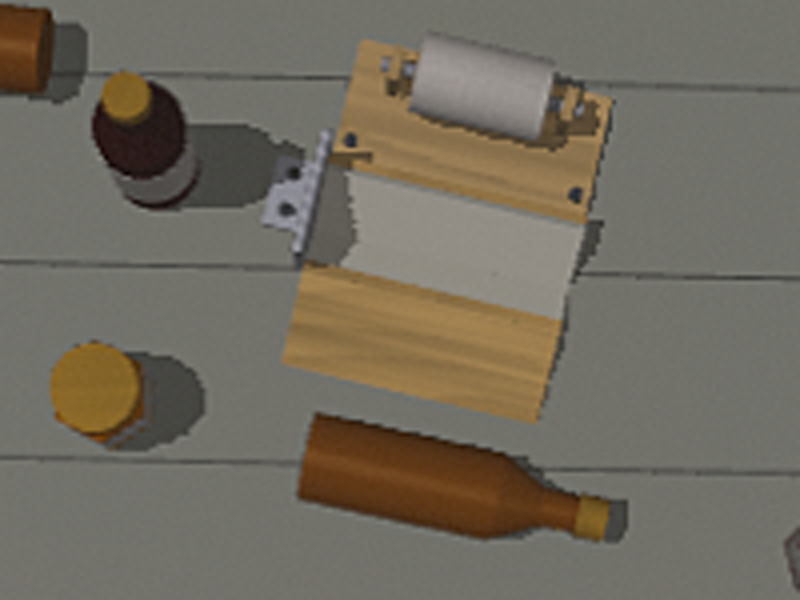

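In the crop, the ramp's foot corners are at (283,362) and (538,422). The V-side crest edge runs from (303,263) to (562,320). The base edge of the bottle is (316,414)-(299,498), and the cap end is at about (606,520).

Run:
```python
from bench import camera
import numpy as np,cv2
from h import *
c=camera("top"); f=lambda u,v,z: at(c,(u/4+190-.375,v/4+115-.375),z)
P={}
for n,u,v,z in [("footS",283,362,0),("footO",538,422,0),("crS",305,263,.016),("crO",562,320,.016),("stopN",299,260,.0),("stopTopF",300,255,.075),("stopTopB",327,131,.075),("rearO",586,222,.038),("base",309,456,.03),("cap",606,519,.03),("honey",97,387,.085),("fin",126,97,.205)]:
    P[n]=f(u,v,z); print(n,P[n].round(4))
print(at(c,(403,253),.08))
# cradle fit
loc=np.array([[-.096,.075],[-.096,-.105],[-.024,.075],[-.024,-.105],[.036,-.105],[-.03,.078],[.054,.078]])
w=np.array([P[k][:2] for k in("footS","footO","crS","crO","rearO","stopTopF","stopTopB")])
from scipy.spatial.transform import Rotation as R
lm,wm=loc.mean(0),w.mean(0)
H=(loc-lm).T@(w-wm);U,_,V=np.linalg.svd(H);Q=(U@np.diag([1,np.linalg.det(U@V)])@V).T
t=wm-Q@lm; print("cradle",t,np.degrees(np.arctan2(Q[1,0],Q[0,0])));print("resid",(loc@Q.T+t-w).round(4))
for k in("base","cap","honey","fin"): print(k,"in cradle",(Q.T@(P[k][:2]-t)).round(4))
np.savez("cr.npz",Q=Q,t=t)
s=camera("side")
q=lambda x,y,z:np.append(Q@[x,y]+t,z)
im=c["color"].copy();im2=s["color"].copy()
pts=[q(-.096,.075,0),q(-.096,-.105,0),q(-.024,.075,.016),q(-.024,-.105,.016),q(.036,-.105,.038),q(-.03,.075,.075),q(.054,.075,.075),P["base"],P["cap"]]
for I,cc in((im,c),(im2,s)):
    for a in proj(cc,np.array(pts)): cv2.circle(I,(int(round(a[0])),int(round(a[1]))),1,(0,255,0),-1)
o=np.hstack([im[115:265,220:360],im2[170:320,220:400]])
cv2.imwrite("pics/chk.png",cv2.resize(o,None,fx=2.5,fy=2.5,interpolation=cv2.INTER_CUBIC))
```

```text
footS [0.5332 0.1417 0.    ]
footO [ 0.4955 -0.0339  0.    ]
crS [0.5996 0.1278 0.016 ]
crO [ 0.564  -0.0481  0.016 ]
stopN [0.6044 0.1325 0.    ]
stopTopF [0.5946 0.1295 0.075 ]
stopTopB [0.6782 0.1138 0.075 ]
rearO [ 0.628  -0.0618  0.038 ]
base [0.4664 0.1216 0.03  ]
cap [ 0.4283 -0.0778  0.03  ]
honey [0.5037 0.2585 0.085 ]
fin [0.6661 0.2326 0.205 ]
[ 0.40605917 -0.23379205  0.08      ]
cradle [0.61020152 0.04889544] -11.38911115964952
resid [[-0.0023 -0.0003]
 [-0.0001 -0.0012]
 [ 0.0019 -0.0007]
 [ 0.0019 -0.0012]
 [-0.0033  0.0006]
 [ 0.0016  0.0018]
 [ 0.0003  0.0009]]
base in cradle [-0.1553  0.0428]
cap in cradle [-0.1533 -0.1601]
honey in cradle [-0.1458  0.1844]
fin in cradle [0.0186 0.1911]
```

View pics/chk.png

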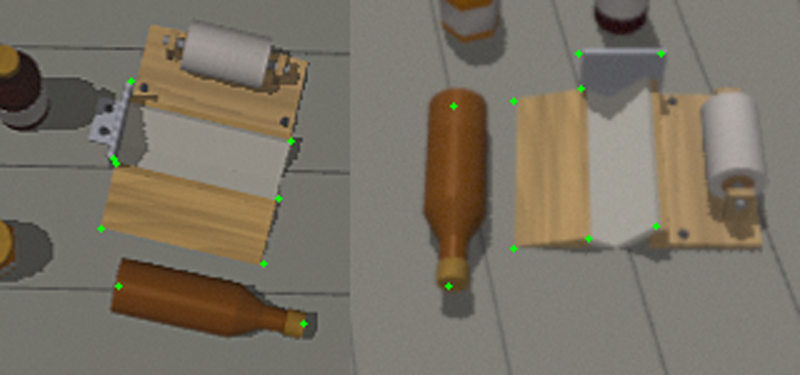

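The projected points land on the real edges in both views. The cradle is at (0.610, 0.049) with yaw -11.4°. The bottle is parallel to the V at cradle x = -154, with its base at y = +43. The tool is already almost aligned: tool x is roughly cradle +y and tool y is roughly cradle +x. So the two open fingers can push the bottle's body square.

```bash
cat > g.py <<'E'
# usage: g.py X Y Z(mm, cradle)  -> tool state in cradle and shift to target in tool axes
import sys,numpy as np
from bench import r
from scipy.spatial.transform import Rotation as R
d=np.load("cr.npz");Q,t=d["Q"],d["t"];s=r.read_state();p=s["ee_pos"];T=R.from_quat(s["eef_rot"])
x=T.as_matrix()[:,0]
print("t",round(s["time"],2),"cradle",(1000*np.append(Q.T@(p[:2]-t),p[2])).round(1),"yawerr(deg, az need -)",round(np.degrees(np.arctan2(x[1],x[0]))-78.6+0,2),"tiltz",T.as_matrix()[:,2].round(3),"F",s["ft_force"].round(1),"w",round(s["width"],3))
if len(sys.argv)>3:
    g=np.array(sys.argv[1:4],float)/1000; w=np.append(Q@g[:2]+t,g[2]); print("shift",T.inv().apply(w-p).round(4),"world",w.round(3))
E
python3 g.py -205 -22 200; python3 -m crank '[{"x":-0.467,"y":0.375,"z":0.02,"az":-0.014,"claw":-1},{"x":-0.467,"y":0.375,"z":0.02,"az":-0.014,"claw":-1},{"x":-0.467,"y":0.375,"z":0.02,"az":-0.014,"claw":-1},{"x":-0.467,"y":0.375,"z":0.02,"az":-0.014,"claw":-1},{"x":-0.467,"y":0.375,"z":0.02,"az":-0.014,"claw":-1}]'; python3 g.py -205 -22 160
```

```text
t 0.2 cradle [-571.1  456.1  222.1] yawerr(deg, az need -) -1.59 tiltz [-0.    -0.001 -1.   ] F [-0.1  0.3 -0.8] w 0.087
shift [-0.4676  0.3793  0.0225] world [0.405 0.068 0.2  ]
t 0.2 cradle [-571.1  456.1  222.1] yawerr(deg, az need -) -1.59 tiltz [-0.    -0.001 -1.   ] F [-0.1  0.3 -0.8] w 0.087
shift [-0.4676  0.3793  0.0625] world [0.405 0.068 0.16 ]schema error: expected keys x, y, z, ax, ay, az, claw
```

```bash
python3 -m crank '[{"x":-0.467,"y":0.375,"z":0.02,"ax":0,"ay":0,"az":-0.014,"claw":-1},{"x":-0.467,"y":0.375,"z":0.02,"ax":0,"ay":0,"az":-0.014,"claw":-1},{"x":-0.467,"y":0.375,"z":0.02,"ax":0,"ay":0,"az":-0.014,"claw":-1},{"x":-0.467,"y":0.375,"z":0.02,"ax":0,"ay":0,"az":-0.014,"claw":-1},{"x":-0.467,"y":0.375,"z":0.02,"ax":0,"ay":0,"az":-0.014,"claw":-1}]'; python3 g.py -205 -22 160
```

```text
time: 0.62
ee_pos: [0.2316, 0.4195, 0.2153]
eef_rot: [0.774, 0.633, -0.0, -0.0]
ft_force: [1.3, -1.2, 0.5]
width: 0.0868
t 0.62 cradle [-444.4  288.5  215.3] yawerr(deg, az need -) 0.01 tiltz [-0. -0. -1.] F [ 1.3 -1.2  0.5] w 0.087
shift [-0.3105  0.2394  0.0552] world [0.405 0.068 0.16 ]
```

```bash
python3 -m crank '[{"x":-0.31,"y":0.239,"z":0.03,"ax":0,"ay":0,"az":0,"claw":-1},{"x":-0.31,"y":0.239,"z":0.03,"ax":0,"ay":0,"az":0,"claw":-1},{"x":-0.31,"y":0.239,"z":0.03,"ax":0,"ay":0,"az":0,"claw":-1},{"x":-0.31,"y":0.239,"z":0.03,"ax":0,"ay":0,"az":0,"claw":-1},{"x":-0.31,"y":0.239,"z":0.03,"ax":0,"ay":0,"az":0,"claw":-1}]'; python3 g.py -205 -22 160
```

```text
time: 1.03
ee_pos: [0.3233, 0.2332, 0.1996]
eef_rot: [0.774, 0.633, 0.0, -0.0]
ft_force: [1.7, 0.2, 0.9]
width: 0.0869
t 1.03 cradle [-317.7  124.   199.6] yawerr(deg, az need -) 0.01 tiltz [ 0.     0.001 -1.   ] F [1.7 0.2 0.9] w 0.087
shift [-0.1461  0.1127  0.0395] world [0.405 0.068 0.16 ]
```

```bash
python3 -m crank '[{"x":-0.146,"y":0.113,"z":0.04,"ax":0,"ay":0,"az":0,"claw":-1},{"x":-0.146,"y":0.113,"z":0.04,"ax":0,"ay":0,"az":0,"claw":-1},{"x":-0.146,"y":0.113,"z":0.04,"ax":0,"ay":0,"az":0,"claw":-1},{"x":-0.146,"y":0.113,"z":0.04,"ax":0,"ay":0,"az":0,"claw":-1},{"x":-0.146,"y":0.113,"z":0.04,"ax":0,"ay":0,"az":0,"claw":-1}]'; python3 g.py -207 -22 90
python3 - <<'E'
from bench import camera
import cv2
a=camera("side")["color"][150:330,170:410];b=camera("wrist")["color"]
import numpy as np
a=cv2.resize(a,(560,420));cv2.imwrite("pics/p1.png",cv2.resize(np.hstack([a,b]),(800,300)))
E
```

```text
time: 1.45
ee_pos: [0.4057, 0.0655, 0.1591]
eef_rot: [0.775, 0.632, 0.0, 0.0]
ft_force: [0.3, -0.1, -0.7]
width: 0.087
t 1.45 cradle [-203.8  -24.1  159.1] yawerr(deg, az need -) -0.21 tiltz [ 0. -0. -1.] F [ 0.3 -0.1 -0.7] w 0.087
shift [ 0.0021 -0.0033  0.0691] world [0.403 0.068 0.09 ]
```

View pics/p1.png

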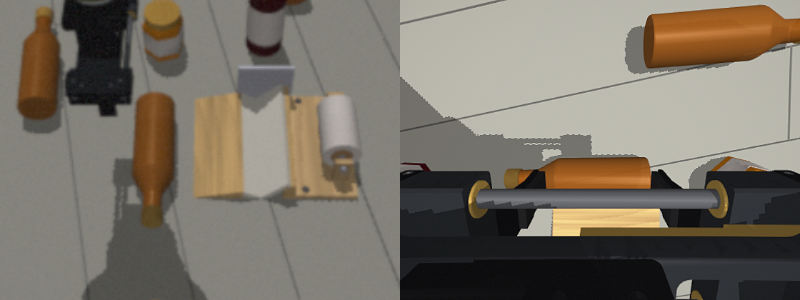

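The left half (side view) shows the gripper above and behind the bottle, with the bottle parallel to the ramp. The wrist view shows the bottle's body centred between the fingers. Next I'll lower behind it.

```bash
python3 -m crank '[{"x":0.002,"y":-0.005,"z":0.03,"ax":0,"ay":0,"az":0,"claw":-1},{"x":0.002,"y":-0.005,"z":0.065,"ax":0,"ay":0,"az":0,"claw":-1},{"x":0.002,"y":-0.005,"z":0.1,"ax":0,"ay":0,"az":0,"claw":-1},{"x":0.002,"y":-0.005,"z":0.13,"ax":0,"ay":0,"az":0,"claw":-1},{"x":0.002,"y":-0.005,"z":0.141,"ax":0,"ay":0,"az":0,"claw":-1}]'; python3 g.py -150 -22 18
```

```text
time: 1.97
ee_pos: [0.3979, 0.0726, 0.0153]
eef_rot: [0.773, 0.634, -0.002, -0.001]
ft_force: [-1.1, -1.2, -0.8]
width: 0.087
t 1.97 cradle [-212.8  -18.7   15.3] yawerr(deg, az need -) 0.07 tiltz [-0.004 -0.002 -1.   ] F [-1.1 -1.2 -0.8] w 0.087
shift [-0.0034  0.0628 -0.0029] world [0.459 0.057 0.018]
```

```bash
for i in 1 2 3; do python3 -m crank '[{"x":0,"y":0.004,"z":0,"ax":0,"ay":0,"az":0,"claw":-1},{"x":0,"y":0.008,"z":0,"ax":0,"ay":0,"az":0,"claw":-1},{"x":0,"y":0.012,"z":0,"ax":0,"ay":0,"az":0,"claw":-1},{"x":0,"y":0.016,"z":0,"ax":0,"ay":0,"az":0,"claw":-1},{"x":-0.001,"y":0.02,"z":-0.001,"ax":0,"ay":0,"az":0,"claw":-1}]' | grep force; python3 g.py; done
python3 - <<'E'
from bench import camera
import cv2,numpy as np
a=camera("side")["color"][150:330,170:410];b=camera("top")["color"][115:295,190:430]
cv2.imwrite("pics/p2.png",cv2.resize(np.hstack([a,b]),(800,300)))
E
```

```text
ft_force: [-0.3, 0.3, -1.0]
t 2.38 cradle [-189.4  -18.4   20.6] yawerr(deg, az need -) 0.03 tiltz [ 0.002  0.001 -1.   ] F [-0.3  0.3 -1. ] w 0.087
ft_force: [-0.4, 0.5, -0.3]
t 2.8 cradle [-170.2  -20.    20.6] yawerr(deg, az need -) 0.02 tiltz [-0.  0. -1.] F [-0.4  0.5 -0.3] w 0.087
ft_force: [-0.6, 0.3, -0.6]
t 3.22 cradle [-150.2  -21.    21.5] yawerr(deg, az need -) 0.02 tiltz [-0. -0. -1.] F [-0.6  0.3 -0.6] w 0.087
```

View pics/p2.png

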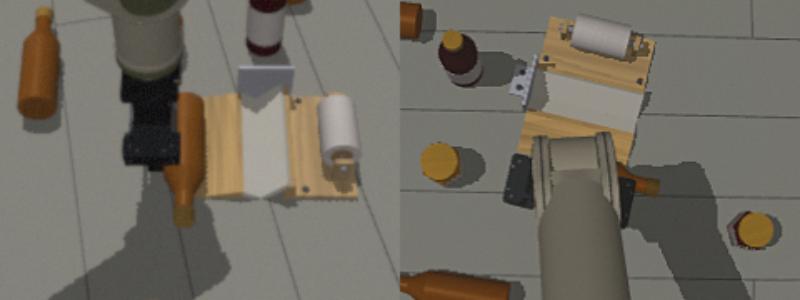

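Seen from the side and top, the bottle is at the ramp foot, still parallel and touching the fingers. I'll push it up the ramp.

```bash
for i in 1 2 3 4; do python3 -m crank '[{"x":0,"y":0.004,"z":0,"ax":0,"ay":0,"az":0,"claw":-1},{"x":0,"y":0.008,"z":0,"ax":0,"ay":0,"az":0,"claw":-1},{"x":0,"y":0.012,"z":0,"ax":0,"ay":0,"az":0,"claw":-1},{"x":0,"y":0.016,"z":-0.001,"ax":0,"ay":0,"az":0,"claw":-1},{"x":0,"y":0.02,"z":-0.001,"ax":0,"ay":0,"az":0,"claw":-1}]' | grep force; python3 g.py; done
for i in 1 2; do python3 -m crank '[{"x":0,"y":0.002,"z":0,"ax":0,"ay":0,"az":0,"claw":-1},{"x":0,"y":0.004,"z":0,"ax":0,"ay":0,"az":0,"claw":-1},{"x":0,"y":0.006,"z":0,"ax":0,"ay":0,"az":0,"claw":-1},{"x":0,"y":0.008,"z":0,"ax":0,"ay":0,"az":0,"claw":-1},{"x":0,"y":0.01,"z":0,"ax":0,"ay":0,"az":0,"claw":-1}]' | grep force; python3 g.py; done
python3 - <<'E'
from bench import camera
import cv2,numpy as np
a=camera("side")["color"][150:330,170:410];b=camera("top")["color"][115:295,190:430]
cv2.imwrite("pics/p3.png",cv2.resize(np.hstack([a,b]),(800,300)))
E
```

```text
ft_force: [-7.1, 2.3, 4.1]
t 3.73 cradle [-131.7  -21.2   22.3] yawerr(deg, az need -) 0.01 tiltz [-0.004  0.    -1.   ] F [-7.1  2.3  4.1] w 0.087
ft_force: [-7.9, 1.3, 5.1]
t 4.15 cradle [-111.7  -21.2   23.3] yawerr(deg, az need -) 0.01 tiltz [-0.004  0.    -1.   ] F [-7.9  1.3  5.1] w 0.087
ft_force: [-7.0, 1.8, 4.7]
t 4.57 cradle [-91.7 -21.1  24.3] yawerr(deg, az need -) 0.01 tiltz [-0.004  0.    -1.   ] F [-7.   1.8  4.7] w 0.087
ft_force: [0.8, -0.2, 0.1]
t 4.98 cradle [-70.1 -21.1  25.6] yawerr(deg, az need -) 0.02 tiltz [-0.  0. -1.] F [ 0.8 -0.2  0.1] w 0.087
ft_force: [-0.3, -0.2, 0.9]
t 5.4 cradle [-60.3 -21.1  25.6] yawerr(deg, az need -) 0.01 tiltz [ 0.  0. -1.] F [-0.3 -0.2  0.9] w 0.087
ft_force: [-0.1, 0.1, 0.3]
t 5.82 cradle [-50.3 -21.1  25.7] yawerr(deg, az need -) 0.01 tiltz [ 0.  0. -1.] F [-0.1  0.1  0.3] w 0.088
```

View pics/p3.png

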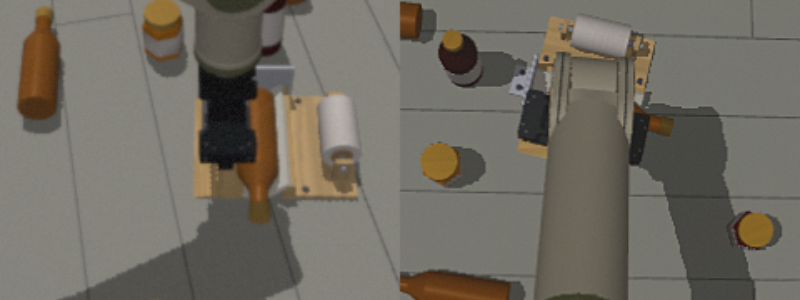

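The force dropped to zero past the crest. The side view shows the bottle resting in the V and parallel, and the jars haven't moved. Now I'll back off, lift, and go round to the cap end.

```bash
python3 -m crank '[{"x":0,"y":-0.02,"z":0,"ax":0,"ay":0,"az":0,"claw":-1},{"x":0,"y":-0.025,"z":-0.03,"ax":0,"ay":0,"az":0,"claw":-1},{"x":0,"y":-0.025,"z":-0.065,"ax":0,"ay":0,"az":0,"claw":-1},{"x":0,"y":-0.025,"z":-0.1,"ax":0,"ay":0,"az":0,"claw":-1},{"x":0,"y":-0.025,"z":-0.1,"ax":0,"ay":0,"az":0,"claw":-1}]' |grep force
python3 -m crank '[{"x":-0.04,"y":0.015,"z":0,"ax":0,"ay":0,"az":0,"claw":1},{"x":-0.08,"y":0.03,"z":0,"ax":0,"ay":0,"az":0,"claw":1},{"x":-0.115,"y":0.045,"z":0,"ax":0,"ay":0,"az":0,"claw":1},{"x":-0.15,"y":0.06,"z":0,"ax":0,"ay":0,"az":0,"claw":1},{"x":-0.18,"y":0.07,"z":0,"ax":0,"ay":0,"az":0,"claw":1}]' 20 |grep force
python3 g.py -5 -200 30
python3 - <<'E'
from bench import camera
import cv2,numpy as np
a=camera("side")["color"][170:320,230:430];b=camera("top")["color"][115:265,210:410]
cv2.imwrite("pics/p4.png",cv2.resize(np.hstack([a,b]),(800,300),interpolation=cv2.INTER_CUBIC))
E
```

```text
ft_force: [0.9, 0.5, 0.3]
ft_force: [0.4, 0.6, 0.2]
t 6.75 cradle [  -4.7 -203.9  125.9] yawerr(deg, az need -) -0.04 tiltz [ 0.001 -0.001 -1.   ] F [0.4 0.6 0.2] w 0.061
shift [ 0.0039 -0.0004  0.0958] world [ 0.566 -0.146  0.03 ]
```

View pics/p4.png

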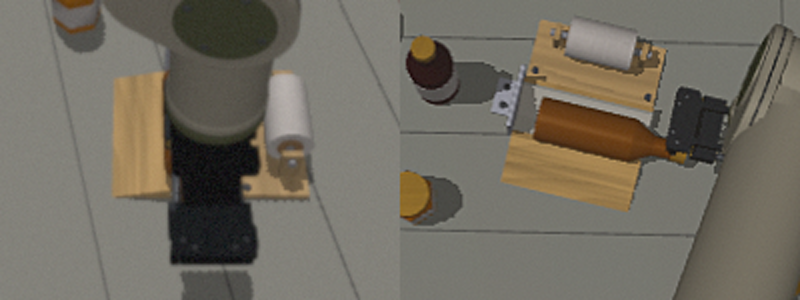

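The bottle is bedded in the V in front of the stop, with a gap at the base (about (538,120) in the right half). The fingers are still closing, so I'll finish that and then lower.

```bash
python3 -m crank '[{"x":-0.003,"y":0,"z":0,"ax":0,"ay":0,"az":0,"claw":1},{"x":-0.003,"y":0,"z":0.0,"ax":0,"ay":0,"az":0,"claw":1},{"x":-0.003,"y":0,"z":0.0,"ax":0,"ay":0,"az":0,"claw":1},{"x":-0.003,"y":0,"z":0.02,"ax":0,"ay":0,"az":0,"claw":1},{"x":-0.003,"y":0,"z":0.04,"ax":0,"ay":0,"az":0,"claw":1}]' |grep width
python3 -m crank '[{"x":0,"y":0,"z":0.015,"ax":0,"ay":0,"az":0,"claw":1},{"x":0,"y":0,"z":0.03,"ax":0,"ay":0,"az":0,"claw":1},{"x":0,"y":0,"z":0.045,"ax":0,"ay":0,"az":0,"claw":1},{"x":0,"y":0,"z":0.055,"ax":0,"ay":0,"az":0,"claw":1},{"x":0,"y":0,"z":0.055,"ax":0,"ay":0,"az":0,"claw":1}]'|grep force
python3 g.py -5 -145 30
python3 - <<'E'
from bench import camera
from h import *
d=np.load("cr.npz");c=camera("top")
for uv,z in (((279,175),.0395),((281,165),.05)):print(d["Q"].T@(at(c,uv,z)[:2]-d["t"]))
E
```

```text
width: 0.0202
ft_force: [-0.3, 0.7, 0.4]
t 7.68 cradle [  -6.8 -202.7   28.7] yawerr(deg, az need -) 0.11 tiltz [-0.003  0.001 -1.   ] F [-0.3  0.7  0.4] w 0.001
shift [ 0.0577  0.0019 -0.0013] world [ 0.577 -0.092  0.03 ]
[-0.00783198  0.04258208]
[0.01800816 0.04286721]
```

```bash
for i in 1 2 3; do python3 -m crank '[{"x":0.003,"y":0,"z":0,"ax":0,"ay":0,"az":0,"claw":1},{"x":0.006,"y":0,"z":0,"ax":0,"ay":0,"az":0,"claw":1},{"x":0.009,"y":0,"z":0,"ax":0,"ay":0,"az":0,"claw":1},{"x":0.012,"y":0,"z":0,"ax":0,"ay":0,"az":0,"claw":1},{"x":0.015,"y":0,"z":0,"ax":0,"ay":0,"az":0,"claw":1}]' |grep width; python3 g.py; done
for i in 1 2; do python3 -m crank '[{"x":0.001,"y":0,"z":0,"ax":0,"ay":0,"az":0,"claw":1},{"x":0.002,"y":0,"z":0,"ax":0,"ay":0,"az":0,"claw":1},{"x":0.003,"y":0,"z":0,"ax":0,"ay":0,"az":0,"claw":1},{"x":0.004,"y":0,"z":0,"ax":0,"ay":0,"az":0,"claw":1},{"x":0.005,"y":0,"z":0,"ax":0,"ay":0,"az":0,"claw":1}]' |grep width; python3 g.py; done
```

```text
width: 0.0008
t 8.15 cradle [  -5.2 -188.5   31.1] yawerr(deg, az need -) 0.03 tiltz [ 0.001  0.    -1.   ] F [0.6 0.1 0.4] w 0.001
width: 0.0006
t 8.57 cradle [  -5.5 -173.8   30.6] yawerr(deg, az need -) 0.01 tiltz [-0.  0. -1.] F [-0.3  0.7 -0.9] w 0.001
width: 0.0005
t 8.98 cradle [  -5.5 -159.4   30.6] yawerr(deg, az need -) -0.02 tiltz [-0. -0. -1.] F [-0.9 -2.4 -0.6] w 0.0
width: 0.0004
t 9.4 cradle [  -5.4 -154.2   30.6] yawerr(deg, az need -) -0.0 tiltz [ 0. -0. -1.] F [-0.8 -3.   1.3] w 0.0
width: 0.0002
t 9.82 cradle [  -5.4 -149.    30.6] yawerr(deg, az need -) 0.01 tiltz [ 0.  0. -1.] F [ 0.9 -3.3 -0.4] w 0.0
```

Sliding force is about 3 N. I'll go on in small steps until the stop is felt.

```bash
for i in 1 2 3; do python3 -m crank '[{"x":0.0005,"y":0,"z":0,"ax":0,"ay":0,"az":0,"claw":1},{"x":0.001,"y":0,"z":0,"ax":0,"ay":0,"az":0,"claw":1},{"x":0.0015,"y":0,"z":0,"ax":0,"ay":0,"az":0,"claw":1},{"x":0.002,"y":0,"z":0,"ax":0,"ay":0,"az":0,"claw":1},{"x":0.002,"y":0,"z":0,"ax":0,"ay":0,"az":0,"claw":1}]' |grep force; python3 g.py; done
```

```text
ft_force: [-0.1, -3.0, 0.5]
t 10.23 cradle [  -5.4 -147.    30.7] yawerr(deg, az need -) 0.02 tiltz [ 0.  0. -1.] F [-0.1 -3.   0.5] w 0.0
ft_force: [-0.2, -3.0, -0.2]
t 10.65 cradle [  -5.4 -144.9   30.6] yawerr(deg, az need -) 0.02 tiltz [ 0.  0. -1.] F [-0.2 -3.  -0.2] w 0.001
ft_force: [0.6, -3.2, 0.8]
t 11.07 cradle [  -5.4 -143.    30.7] yawerr(deg, az need -) 0.01 tiltz [ 0.  0. -1.] F [ 0.6 -3.2  0.8] w 0.0
```

```bash
for i in 1 2 3; do python3 -m crank '[{"x":0.0004,"y":0,"z":0,"ax":0,"ay":0,"az":0,"claw":1},{"x":0.0008,"y":0,"z":0,"ax":0,"ay":0,"az":0,"claw":1},{"x":0.0012,"y":0,"z":0,"ax":0,"ay":0,"az":0,"claw":1},{"x":0.0015,"y":0,"z":0,"ax":0,"ay":0,"az":0,"claw":1},{"x":0.0015,"y":0,"z":0,"ax":0,"ay":0,"az":0,"claw":1}]' |grep force; python3 g.py; done
python3 - <<'E'
from bench import camera
import cv2,numpy as np
a=camera("side")["color"][170:320,230:430];b=camera("top")["color"][115:265,210:410]
cv2.imwrite("pics/p5.png",cv2.resize(np.hstack([a,b]),(800,300),interpolation=cv2.INTER_CUBIC))
E
```

```text
ft_force: [-0.1, -3.1, 0.4]
t 11.48 cradle [  -5.4 -141.5   30.7] yawerr(deg, az need -) 0.02 tiltz [ 0.  0. -1.] F [-0.1 -3.1  0.4] w 0.0
ft_force: [-0.1, -3.2, -0.4]
t 11.9 cradle [  -5.4 -140.    30.6] yawerr(deg, az need -) 0.02 tiltz [ 0.  0. -1.] F [-0.1 -3.2 -0.4] w 0.001
ft_force: [-0.8, -6.4, 1.1]
t 12.32 cradle [  -5.4 -139.6   30.7] yawerr(deg, az need -) -0.03 tiltz [-0.    -0.001 -1.   ] F [-0.8 -6.4  1.1] w 0.0
```

View pics/p5.png

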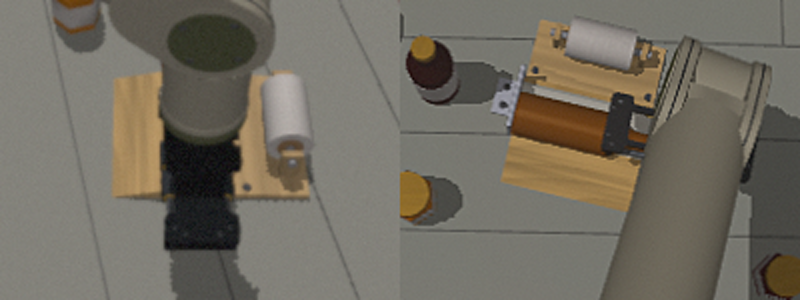

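The tool has stalled at -139.6 and the force doubled, with the base visually at the stop. One more small push will confirm it, then I'll retreat and look.

```bash
python3 -m crank '[{"x":0.0005,"y":0,"z":0,"ax":0,"ay":0,"az":0,"claw":1},{"x":0.001,"y":0,"z":0,"ax":0,"ay":0,"az":0,"claw":1},{"x":0.001,"y":0,"z":0,"ax":0,"ay":0,"az":0,"claw":1},{"x":0.001,"y":0,"z":0,"ax":0,"ay":0,"az":0,"claw":1},{"x":0.001,"y":0,"z":0,"ax":0,"ay":0,"az":0,"claw":1}]' |grep force; python3 g.py
python3 -m crank '[{"x":-0.002,"y":0,"z":0,"ax":0,"ay":0,"az":0,"claw":1},{"x":-0.015,"y":0,"z":0,"ax":0,"ay":0,"az":0,"claw":1},{"x":-0.04,"y":0,"z":0,"ax":0,"ay":0,"az":0,"claw":1},{"x":-0.07,"y":0,"z":-0.02,"ax":0,"ay":0,"az":0,"claw":1},{"x":-0.08,"y":0,"z":-0.06,"ax":0,"ay":0,"az":0,"claw":1}]' |grep force
python3 -m crank '[{"x":-0.02,"y":0,"z":-0.03,"ax":0,"ay":0,"az":0,"claw":1},{"x":-0.04,"y":-0.02,"z":-0.06,"ax":0,"ay":0,"az":0,"claw":1},{"x":-0.06,"y":-0.05,"z":-0.08,"ax":0,"ay":0,"az":0,"claw":1},{"x":-0.08,"y":-0.08,"z":-0.1,"ax":0,"ay":0,"az":0,"claw":1},{"x":-0.08,"y":-0.08,"z":-0.1,"ax":0,"ay":0,"az":0,"claw":1}]' |grep force; python3 g.py
python3 - <<'E'
from bench import camera
from h import *
d=np.load("cr.npz");Q,t=d["Q"],d["t"]
I=[]
for n,(v,u) in(("side",(170,230)),("top",(115,210))):
    c=camera(n);im=c["color"].copy()
    a=im[v:v+150,u:u+200].copy();a=cv2.resize(a,(400,300),interpolation=cv2.INTER_CUBIC)
    for l in((-.005,.075,.0395+.03),(-.005,-.055,.0395+.03),(-.005,-.13,.0395)):
        p=proj(c,np.append(Q@l[:2]+t,l[2]))[0]; cv2.circle(a,(int((p[0]-u)*2),int((p[1]-v)*2)),2,(0,255,0),-1)
    I.append(a)
cv2.imwrite("pics/p6.png",np.hstack(I))
E
```

```text
ft_force: [-1.2, -9.1, 0.2]
t 12.83 cradle [  -5.4 -139.5   30.7] yawerr(deg, az need -) -0.08 tiltz [-0.    -0.002 -1.   ] F [-1.2 -9.1  0.2] w 0.0
ft_force: [0.6, -0.7, 0.8]
ft_force: [0.5, -0.9, -0.1]
t 13.67 cradle [ -88.5 -303.5  194.6] yawerr(deg, az need -) -0.42 tiltz [ 0.005  0.001 -1.   ] F [ 0.5 -0.9 -0.1] w 0.001
```

View pics/p6.png

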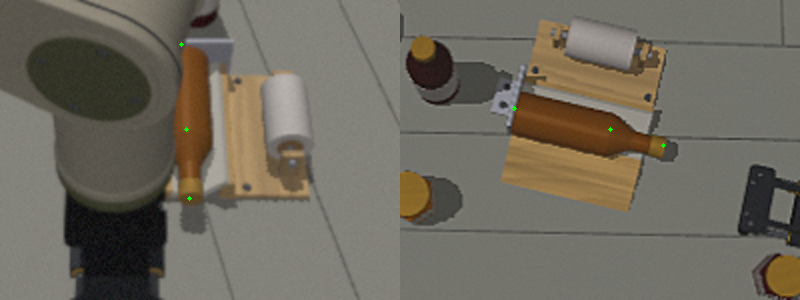

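Every predicted point (base at the stop, body shoulder, cap end) lies on the bottle in both views. The gripper is clear, so I'm handing in.

```bash
python3 -c "
from bench import close_job
print(close_job())"
```

```text
the job is handed in; nothing more can be done
None
```

The bottle is bedded in the V with its base against the end stop, and I handed the job in at about 14 s. I rolled it there with the two open fingers on its side, up the ramp and over the crest. Then I slid it about 32 mm lengthwise with the shut fingers on its cap.

- **At the stop:** sliding took a steady 3 N or so. The tool then stalled at -139.5 mm, where the force rose to 9 N.
- **After letting go:** with the gripper clear, the predicted points for a fully bedded bottle at the stop fell on the bottle in the top and side pictures. These checks are good to about 2 mm, and in the side view the arm hid part of the bottle.
- **Bystanders:** the pictures showed no movement of the jars or the standing bottle; I did not measure them again at the end.
- **Forces:** the highest wrist force in my readings was about 9 N. No check failed or disagreed. One move was refused before anything moved because a row lacked some keys, and I resent it.

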